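# Feed a reject casting under the granulator's spring cover

## Robot

A 6-joint arm with a two-finger parallel gripper is mounted at the origin on the work surface. World frame = base frame: x ahead of the robot, y to its left, z up, the work surface at z = 0. Lengths are in m, angles in rad, forces in N, time in s.
With the tool pointing down it reaches from about 0.35 to 0.775 m from the base axis. Payload 5.5 kg.
Tool frame: the origin (TCP) lies midway between the tips of the shut fingers; the grasp point (between the pads) lies 19 mm behind it; z points along the fingers, y is the line along which they close (so a half turn about z gives the same grasp; the last joint's range is limited). The gripper opens to 85 mm and grips with 20 to 120 N. Pads are 22 mm wide; open, the fingers measure 114 mm over their backs; the gripper's body (76 mm by 85 mm) begins 54 mm behind the grasp point. The pads swing forward as they close: fully open they stand 13 mm farther back than shut.
Start: joints at [1.197, 0.313, 0.046, 1.304, 0, 1.431], TCP at [0.133, 0.559, 0.231] pointing down, gripper open.
Joint ranges: [-2.76, 2.76], [-0.86, 1.69], [-1.03, 1.26], [-2.2, 2.34], [-1.47, 1.5], [-3.14, 3.14]. Speed limits (rad/s): [2.57, 2.57, 3.14, 3.14, 3.14, 3.14].

## Interface

Orientations are given as a unit quaternion [w, x, y, z].
In Python, from workcell import env gives the robot as it stands. The module is installed in compiled form; this text tells all that it offers.
- The arm moves only by the tool servo_tool, never from a script. Its argument "increments" is a list of rows, each an object of numbers: "grip": the closure, from 0 (fully open) to 1 (shut); "x", "y", "z": the shift along the tool's x, y, z in mm; "roll": the turn about the tool's z in degrees. In form: [{"grip": .., "x": .., "y": .., "z": .., "roll": ..}, ...]. A call has 1 to 5 rows; each row shifts and turns the commanded pose from where the row before left it, along the tool's axes as they then stand; what a row does not reach is not made up. A row lasts 1/12 s, in which the tool goes at most 41.7 mm and 7.16 degrees, less where a joint would pass 70% of its speed; a pose out of reach is approached as far as the arm can. A call is refused whole if a number of a shift passes 41.7 or a number of a turn 7.16, either way. A call with a gripper value outside its range is refused whole. The fingers move at their own pace and stop on an object; "grip_force" is the grip in N (left out, the last holds). Time passes only in rows, so rows that do not move let the fingers close. It gives the time, the measured TCP pose, the force, the opening and the grip force at its end, in the units of the state.
- env.get_state(): the state, without advancing time (a new reading comes with each control period).
- env.read_camera(name): name is "scene" or "top" or "wrist"; returns the picture (384x512x3 uint8, red, green, blue); there is no depth.
- env.get_calibration(name): a dict with "vertical_fov" (degrees; the focal length in pixels is half the picture's height over the tangent of half this angle, whatever the lens; pixels are square), "cx", "cy" (the principal point, pixels), "rvec" (rotation vector, rad) and "tvec" (3), from world to camera coordinates, as OpenCV has them; the wrist camera has in their place "tool_from_camera" (4x4, takes a point from camera to tool coordinates, whose origin is the TCP and whose axes are the flange's). Camera axes: x right, y down, z forward; pixel columns grow to the right and rows downward; lengths in m; the calibration is good to about 2 mm. A picture is of the moment at which its call begins: read the wrist's pose just before it. get_calibration takes no time and is no camera call.
- env.hand_in(): hands the job in; it is judged then, once.
The state is a dict: "clock": time; "joint_pos": joint angles; "qvel": joint speeds; "tau": joint torques, N m; "tcp_pos": TCP position; "orientation": TCP orientation; "wrist_force": force on the tool from outside, world axes, zero at the start; "ft_torque": the same for the moment, N m; "finger_gap": finger opening in m; "grip_force": force on a finger pad.
Only numpy, scipy, OpenCV 4.12 (cv2) and the standard library are available. Lean on these libraries where they do the work, as an engineer would, in place of code of your own. Each camera call takes 0.05 s, during which the arm holds its last target. There are 200 camera calls.

## Task

Feed the white reject toe casting that lies on the granulator's feed tray into the hopper without picking it up: press the long thumb bar down with one fingertip and keep it down, so that the spring-closed cover stands open, and meanwhile push the casting along the tray with the other fingertip, under the cover, until it drops into the hopper. Then let the bar come up so that the cover shuts, and leave the other things on the bench where they are.

Things in the scene. Friction and masses are not known exactly. Their poses are not given: they have to be found in the camera images.
- granulator: Bench granulator, fixed, 345 mm long, 150 wide with its bar, 132 high. Origin on the bench under the middle of the hopper mouth, in the mouth's plane. Its x is the feed direction, y left when looking along it, z up; all mm below are in this frame. Tray, mouth and hopper follow one another along x; the gearbox behind (x 88 to 132) is up to 131 high. The thumb bar is at the left, y over 55, with free space below it.
- mouth (a point): Middle of the mouth at tray level (0, 0, 90 mm). Flat feed tray before it: x -122 to -8, top z 90. Left fence straight, inner face y 21, top z 116. Right fence, top z 112, converges straight from y -42 at x -122 to y -21 at x 0, so the mouth is 42 wide.
- hopper (a point): Middle of the hopper's floor (44, 0, 28 mm). The hopper is open from tray to floor over x -8 to 84, y -24 to 24; its side and back walls reach z 128. The casting tips over the tray's edge (x -8) and drops in once its middle is some 10 mm past it.
- casting: The casting to feed: stepped block of white resin, 50 mm long (x), 32 wide (y), about 50 g; 32 high for the rear 22 mm, then 27, then 18 at the nose. Origin: centre of its underside; x points to its nose. It lies on the feed tray, nose towards the mouth within 0.12 rad, flat back towards the robot.
- cover_angle (a joint): Angle of the hinged cover, rad: 0 shut, grows as it opens, stop at 0.66. Hinge line along x at y 33, z 130 mm. Steel frame with clear window from there to y -30, x 3 to 86; its front plate (x 0 to 3) hangs into the mouth and stops the casting, which passes from 0.6 up. Open, its free edge is at z 172 and the plate stays above the casting in the mouth, so a finger must stop before x 0.
- cover: The cover with its thumb bar, one rigid piece: a flat bar 24 mm wide, 5 thick, parallel to x from x -130 to 78, its middle 42 mm out from the hinge line on the left. Pressed down it lifts the cover: about 3 N starts it, 6 N holds it open, springs shut it. Shut, the bar's middle is at y 75, z 126 and its outer edge 12 deg high; fully open at y 64, z 101, outer edge 26 deg low. Origin on the hinge line at x 0.
- bar_top (a point): Middle of the top face of the thumb bar: with the cover shut at (-60, 75, 129 mm), fully open at (-60, 65, 104), 14 above the tray. Moves with the bar.
- spare_toe: Bystander: a second casting like the one to feed, lying on the bench to the right of the machine; leave it. Origin: centre of its underside.
- palette_knife: Bystander: palette knife, 190 long, lying on the bench to the left of the machine. Origin: underside.
- tub: Bystander: white mixing tub, 72 across, 55 high. Origin: centre of its underside.
- mug: Bystander: white mug, 80 across, 92 high. Origin: centre of its underside.
- glue: Bystander: white glue bottle, 60 across, 155 high. Origin: centre of its underside.
- filler_can: Bystander: can, 64 across, 190 high. Origin: centre of its underside.
- brush_pot: Bystander: metal pot of brushes, 80 across, about 260 high with the brushes. Origin: centre of its underside.
Mind the look-alikes: they are no part of the job. What is shaped like the casting but black or blue is not meant.

How it is judged:
On the way, in this order (a step that is already met when the one before it is completed fails the run):
1. a finger holds the bar down and the cover open (over 0.5 rad) while the casting still lies on the tray (value of joint cover_angle above 0.5 rad and contact force between the fingers and cover above 0.5 N and x of casting in the frame of granulator below -0.025 m and z of casting in the frame of granulator above 0.085 m), for 0.2 s.
2. the casting has dropped into the hopper while a finger still holds the cover open (over 0.4 rad) (value of joint cover_angle above 0.4 rad and contact force between the fingers and cover above 0.5 N and x of casting in the frame of granulator between -0.014 and 0.085 m and y of casting in the frame of granulator between -0.026 and 0.026 m and z of casting in the frame of granulator below 0.08 m), for 0.1 s.
At the end, for the whole second after the job is handed in: The casting lies at rest in the hopper (its origin within the hopper walls and at least 10 mm below the tray), and the cover is shut (under 0.05 rad) (x of casting in the frame of granulator between -0.014 and 0.085 m and y of casting in the frame of granulator between -0.026 and 0.026 m and z of casting in the frame of granulator below 0.08 m and value of joint cover_angle below 0.05 rad and linear speed of casting below 0.02 m/s); the robot touches nothing.
It fails at once if the casting is lifted more than 12 mm off the tray (z of casting in the frame of granulator above 0.102 m).
It fails at once if the casting is pushed off the tray or onto the bench outside the hopper (x of casting in the frame of granulator below -0.125 m or y of casting in the frame of granulator below -0.05 m or y of casting in the frame of granulator above 0.04 m).
It fails at once if another thing on the bench is moved more than 25 mm (distance of any of spare_toe, palette_knife, tub, mug, glue, filler_can, brush_pot from where it was at the start of the episode above 0.025 m).
It also fails if it takes over 51 s, if anything falls off the work surface, if the arm or the gripper's body presses on something with over 40 N, if the wrist force passes 120 N, or if a joint passes its speed limit or range.

## Working session

There is one attempt and no reset: what is moved stays moved. The work goes in short steps, Python scripts to look and compute and a tool call to move; the robot and the scene stay as the last step left them, time stands still between calls to the robot, and variables do not carry over. Pictures are saved under pics/ and viewed, at most 10 in all, crops included, and the job is handed in when it is done.

Besides the shell and the picture viewer there is one more tool, called after "Call:" as name(argument=value, ...) on one line, values as JSON. servo_tool: Moves the arm, as the interface text tells. Its arguments: {"type":"object","properties":{"increments":{"type":"array"},"grip_force":{"type":"number"}},"required":["increments"]}

```bash
mkdir -p pics; ls
python3 - <<'E'
from workcell import env
import cv2
s=env.get_state();print(s)
for n in("scene","top"):
    print(env.get_calibration(n)); cv2.imwrite(f"pics/{n}0.png",env.read_camera(n)[...,::-1])
print(env.get_calibration("wrist"))
E
```

```text
pics
{'clock': 0.0, 'joint_pos': array([ 1.19738508e+00,  3.13998322e-01,  4.49754638e-02,  1.30356688e+00,
       -4.94502290e-06,  1.43122737e+00]), 'qvel': array([-0.00167938, -0.00062399,  0.00010572,  0.00090159,  0.00221846,
        0.00106087]), 'tau': array([ 9.89847103e-04, -4.80623066e+01,  2.98532313e+01,  1.91498600e-02,
       -1.84236646e-04,  3.10327630e-07]), 'tcp_pos': array([0.13304706, 0.55888321, 0.23040859]), 'orientation': array([-2.25091465e-04,  1.16654884e-01,  9.93172107e-01, -8.68000231e-04]), 'wrist_force': array([-0.51562641, -0.27563162, -0.129359  ]), 'ft_torque': array([-0.02235445,  0.03946688, -0.00390375]), 'grip_force': 0.0, 'finger_gap': 0.0856506424568488}
{'vertical_fov': 52.7032225016989, 'cx': 261.5353912537362, 'cy': 190.76756658657555, 'rvec': array([ 2.02607494,  1.29396994, -0.53722553]), 'tvec': array([-0.22570116, -0.28237695,  1.53173574])}
{'vertical_fov': 54.30939330287462, 'cx': 259.1279229676258, 'cy': 194.6216582259794, 'rvec': array([ 2.09885762, -2.12076234,  0.21495182]), 'tvec': array([0.01666148, 0.58601519, 1.10409786])}
{'vertical_fov': 61.67229789023554, 'cx': 253.68243299926047, 'cy': 190.80543262514044, 'tool_from_camera': array([[ 1.87535501e-04, -9.58846807e-01, -2.83923873e-01,
         7.22977515e-02],
       [ 9.99999977e-01,  2.10369850e-04, -4.99322647e-05,
         1.07576701e-04],
       [ 1.07606415e-04, -2.83923857e-01,  9.58846824e-01,
        -1.43017696e-01],
       [ 0.00000000e+00,  0.00000000e+00,  0.00000000e+00,
         1.00000000e+00]])}
```

View pics/scene0.png

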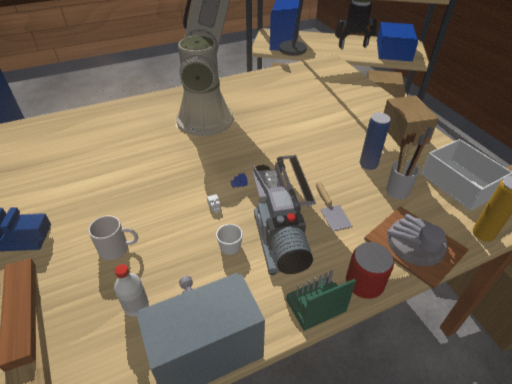

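View pics/top0.png

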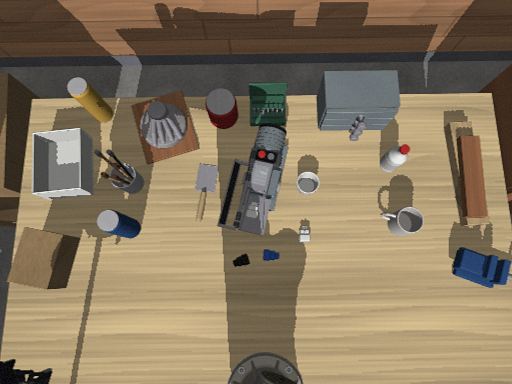

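The scene view shows the granulator at (275,215). The top view shows it at (258,180), with its bar on the left (235,195) and the feed end towards the robot. Candidates for the casting in the top view: a white piece on the tray (253,210), the white spare on the bench (304,233), and the black (241,260) and blue (271,255) ones. I choose the white one on the tray and check it in a close crop.

Run:
```python
import cv2
a=cv2.imread("pics/top0.png")[120:245,205:300]
cv2.imwrite("pics/c1.png",cv2.resize(a,None,fx=4.8,fy=4.8,interpolation=cv2.INTER_CUBIC)) if 0 else cv2.imwrite("pics/c1.png",cv2.resize(a,(456,600),interpolation=cv2.INTER_CUBIC))
```

```text
(no output)
```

View pics/c1.png

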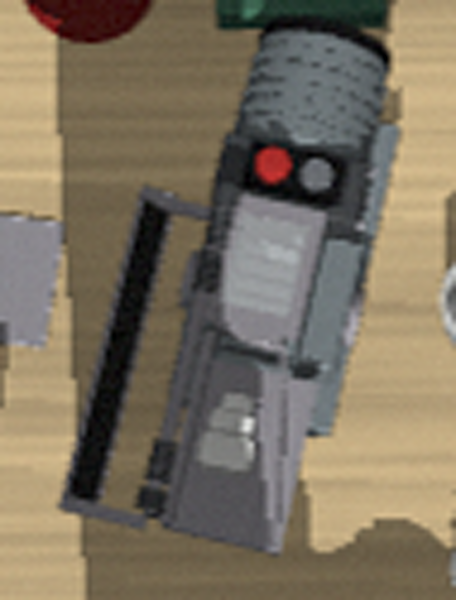

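The crop confirms a stepped white casting on the tray between the fences: rear at crop (225,465), nose (235,395), pointing up at the clear-windowed hopper. The bar's outer edge runs from (65,507) to (145,188).

```bash
cat > h.py <<'E'
import numpy as np,cv2
from scipy.optimize import least_squares
from scipy.spatial.transform import Rotation as R
from workcell import env
def KT(name,s=None):
    c=env.get_calibration(name); f=192/np.tan(np.radians(c["vertical_fov"])/2)
    K=np.array([[f,0,c["cx"]],[0,f,c["cy"]],[0,0,1]])
    if name=="wrist":
        q=s["orientation"];T=np.eye(4);T[:3,:3]=R.from_quat([q[1],q[2],q[3],q[0]]).as_matrix();T[:3,3]=s["tcp_pos"]
        W=np.linalg.inv(T@c["tool_from_camera"]);return K,W[:3,:3],W[:3,3]
    return K,cv2.Rodrigues(c["rvec"])[0],c["tvec"]
def proj(cal,P):
    K,r,t=cal;p=(np.atleast_2d(P)@r.T+t)@K.T;return p[:,:2]/p[:,2:]
def at_z(cal,uv,z):
    K,r,t=cal;d=r.T@np.linalg.inv(K)@np.array([*uv,1]);c=-r.T@t;return c+d*(z-c[2])/d[2]
def g2w(g,P):
    c,s=np.cos(g[2]),np.sin(g[2]);P=np.atleast_2d(P)/1000.
    return P@np.array([[c,s,0],[-s,c,0],[0,0,1]])+[g[0],g[1],0]
def w2g(g,P):
    c,s=np.cos(g[2]),np.sin(g[2]);return (np.atleast_2d(P)-[g[0],g[1],0])@np.array([[c,-s,0],[s,c,0],[0,0,1]])*1000
def fit(obs,g0):  # obs: list of (cal, model pts, pixels)
    f=lambda g:np.concatenate([(proj(c,g2w(g,P))-uv).ravel() for c,P,uv in obs])
    r=least_squares(f,g0,loss="soft_l1");return r.x,r.fun
E
cat .>/dev/null 2>&1
python3 - <<'E'
from h import *
cal=KT("top")
px=np.array([[65,507],[145,188]])/4.8+[205,120]
P=np.array([[-130,87,131],[78,87,131]])
for p in px: print(at_z(cal,p,.131))
g,r=fit([(cal,P,px)],[.5,0,0]); print(g,r)
for n in ([225,465],[235,395],[163,525],[278,550],[205,355],[300,365]):
    w=at_z(cal,np.array(n)/4.8+[205,120],.11); print(n,w,w2g(g,w))
s=env.get_state();print("tool R",R.from_quat(np.roll(s["orientation"],-1)).as_matrix().round(3))
E
```

```text
[0.48165884 0.12784253 0.131     ]
[0.6802862  0.08060649 0.131     ]
[ 0.58641188  0.01355568 -0.23238274] [-0.11649666  0.59605124  0.1204424  -0.66487829]
[225, 465] [0.50916307 0.03239522 0.11      ] [[-79.5110838    0.54297835 110.        ]]
[235, 395] [0.55276803 0.02596097 0.11      ] [[-35.59642232   4.32376271 110.        ]]
[163, 525] [0.47268425 0.07036968 0.11      ] [[-123.75477106   29.09573876  110.        ]]
[278, 550] [0.45674204 0.00052142 0.11      ] [[-123.18261912  -42.54646269  110.        ]]
[205, 355] [0.57824963 0.04441855 0.11      ] [[-15.05047351  28.15354271 110.        ]]
[300, 365] [ 0.5712609  -0.01448171  0.11      ] [[ -8.28680991 -30.77298354 110.        ]]
tool R [[-0.973  0.232 -0.001]
 [ 0.232  0.973 -0.002]
 [ 0.    -0.002 -1.   ]]
```

The granulator is at about (0.586, 0.014), yaw -0.232. The tray corners land at x -123, y 29 / -43, which matches the description. The tool's y already lies along granulator y and tool x is -granulator x. Next I move above the tray's rear and partly close the fingers.

Call:
servo_tool(increments=[{"grip":0.43,"x":-22,"y":-19,"z":0,"roll":0},{"grip":0.43,"x":-22,"y":-19,"z":0,"roll":0},{"grip":0.43,"x":-22,"y":-19,"z":0,"roll":0},{"grip":0.43,"x":-22,"y":-19,"z":0,"roll":0},{"grip":0.43,"x":-22,"y":-19,"z":0,"roll":0}])

```text
clock: 0.52
tcp_pos: [0.2185, 0.4401, 0.2308]
orientation: [-0.0, 0.116, 0.993, -0.0]
wrist_force: [0.6, 0.8, 0.5]
finger_gap: 0.0487
grip_force: 0.0
```

Call:
servo_tool(increments=[{"grip":0.43,"x":-22,"y":-19,"z":0,"roll":0},{"grip":0.43,"x":-22,"y":-19,"z":0,"roll":0},{"grip":0.43,"x":-22,"y":-19,"z":0,"roll":0},{"grip":0.43,"x":-22,"y":-19,"z":0,"roll":0},{"grip":0.43,"x":-22,"y":-19,"z":0,"roll":0}])

```text
clock: 0.93
tcp_pos: [0.3035, 0.3222, 0.231]
orientation: [-0.0, 0.117, 0.993, -0.0]
wrist_force: [0.1, 0.9, -1.1]
finger_gap: 0.0489
grip_force: 0.0
```

Call:
servo_tool(increments=[{"grip":0.43,"x":-22,"y":-19,"z":0,"roll":0},{"grip":0.43,"x":-22,"y":-19,"z":0,"roll":0},{"grip":0.43,"x":-22,"y":-19,"z":0,"roll":0},{"grip":0.43,"x":-22,"y":-19,"z":0,"roll":0},{"grip":0.43,"x":-22,"y":-19,"z":0,"roll":0}])

```text
clock: 1.35
tcp_pos: [0.3885, 0.2043, 0.2311]
orientation: [-0.0, 0.117, 0.993, -0.0]
wrist_force: [0.1, 0.5, -0.6]
finger_gap: 0.049
grip_force: 0.0
```

Call:
servo_tool(increments=[{"grip":0.43,"x":-22,"y":-19,"z":0,"roll":0},{"grip":0.43,"x":-22,"y":-19,"z":0,"roll":0},{"grip":0.43,"x":-22,"y":-19,"z":0,"roll":0},{"grip":0.43,"x":0,"y":-19,"z":0,"roll":0},{"grip":0.43,"x":0,"y":0,"z":0,"roll":0}])

```text
clock: 1.77
tcp_pos: [0.4347, 0.1138, 0.2307]
orientation: [-0.001, 0.119, 0.993, -0.001]
wrist_force: [-0.4, 0.5, -0.2]
finger_gap: 0.0485
grip_force: 0.0
```

Run:
```python
from h import *
s=env.get_state();g=[.5864,.0136,-.2324]
print(s["clock"],s["tcp_pos"],w2g(g,s["tcp_pos"]),s["finger_gap"],s["wrist_force"])
np.save("w1.npy",s,allow_pickle=True)
a=env.read_camera("wrist")[...,::-1];cv2.imwrite("pics/w1.png",cv2.resize(a,(800,600),interpolation=cv2.INTER_CUBIC))
```

```text
1.7667 [0.43472805 0.11381471 0.23070865] [[-170.67528756   62.58845639  230.70864966]] 0.04851316125765318 [-0.37080202  0.53142483 -0.2486662 ]
```

View pics/w1.png

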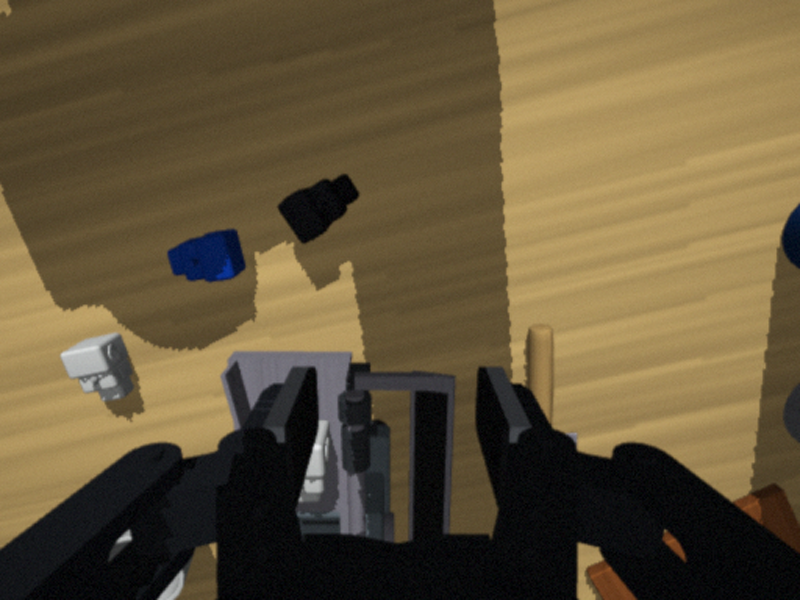

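The wrist view shows the tray's rear edge at (232..350, 352), the bar's end with outer corner at (455,375), and the white casting at (320,460) partly behind the right finger. The black and blue parts and the spare lie on the bench. I check the fit against this view.

Run:
```python
from h import *
s=np.load("w1.npy",allow_pickle=True).item();W=KT("wrist",s);T=KT("top");g=np.array([.5864,.0136,-.2324])
P=np.array([[-130,87,131],[-122,21,116],[-122,-42,112],[-122,0,90],[78,87,131]])
print(proj(W,g2w(g,P))/.64)
pt=np.array([[65,507],[145,188]])/4.8+[205,120]
g2,r=fit([(T,P[[0,4]],pt),(W,P[:1],np.array([[455,375]])*.64)],g);print(g2,r)
for uv in ([455,375],[348,352],[232,352],[318,423]):
  z=.131 if uv[0]==455 else .115 if uv[0]!=318 else .122
  print(uv,w2g(g2,at_z(W,np.array(uv)*.64,z)))
# finger tips of shown: inner pad tips at (300,370),(495,370)
t=env.get_state();print(t["tcp_pos"])
```

```text
[[443.19859547 373.03047046]
 [322.71799905 375.21845651]
 [212.9075449  372.64811784]
 [294.36522663 357.04709345]
 [436.36345123 669.38245246]]
[ 0.58538226  0.01620889 -0.26128327] [-2.08222753 -0.18932721  0.17062432 -0.94089017 -0.26649936 -0.20464718]
[455, 375] [[-129.82149678   87.2298903   131.        ]]
[348, 352] [[-134.83492003   29.32731739  115.        ]]
[232, 352] [[-133.26912599  -35.01114644  115.        ]]
[318, 423] [[-94.23739456  12.93251339 122.        ]]
[0.43454345 0.11519205 0.23081524]
```

The top and wrist fits disagree by about 6 mm, with the arm still settling when I took the wrist picture. I move over the tray for a cleaner view.

Call:
servo_tool(increments=[{"grip":0.43,"x":-26,"y":-9,"z":0,"roll":0},{"grip":0.43,"x":-26,"y":-9,"z":0,"roll":0},{"grip":0.43,"x":-26,"y":-9,"z":0,"roll":0},{"grip":0.43,"x":-26,"y":-9,"z":0,"roll":0},{"grip":0.43,"x":-26,"y":-9,"z":0,"roll":0}])

```text
clock: 2.23
tcp_pos: [0.5516, 0.0432, 0.2311]
orientation: [-0.0, 0.116, 0.993, 0.0]
wrist_force: [0.7, -0.3, 0.1]
finger_gap: 0.0487
grip_force: 0.0
```

Call:
servo_tool(increments=[{"grip":0.43},{"grip":0.43},{"grip":0.43},{"grip":0.43}])

```text
invalid input at $.increments[0]: expected keys grip, x, y, z, roll
```

Run:
```python
from h import *
s=env.get_state();g=[.5854,.0162,-.25]
print(s["clock"],s["tcp_pos"],s["orientation"],w2g(g,s["tcp_pos"]),s["finger_gap"],s["wrist_force"])
np.save("w2.npy",s,allow_pickle=True)
a=env.read_camera("wrist")[...,::-1];cv2.imwrite("pics/w2.png",cv2.resize(a,(800,600),interpolation=cv2.INTER_CUBIC))
```

```text
2.2333 [0.55155281 0.04320273 0.23113919] [-1.21952623e-04  1.15931032e-01  9.93257221e-01  2.70878824e-04] [[-39.47554721  17.78935508 231.1391935 ]] 0.048718784186843424 [ 0.65014613 -0.3149829   0.06290974]
```

View pics/w2.png

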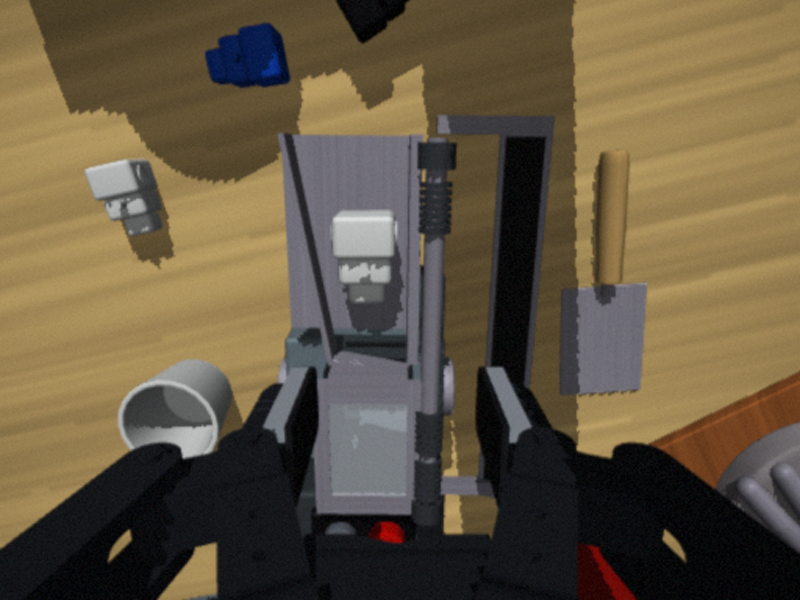

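A clear view (800x600 scale): casting top-rear edge at (333..395, 213), tray rear edge at row 136, left fence top inner edge at u≈409, bar outer corner at (553,117), cover front at row ~362, hinge shaft at u≈433. I refit the pose from these points.

Run:
```python
from h import *
s=np.load("w2.npy",allow_pickle=True).item();W=KT("wrist",s);T=KT("top")
P=np.array([[-130,87,131],[-122,21,116],[-122,-42,112],[0,-21,112],[-15,21,116]])
uv=np.array([[553,117],[410,135],[287,135],[332,360],[408,330]])*.64
Pt=np.array([[-130,87,131],[78,87,131]]);pt=np.array([[65,507],[145,188]])/4.8+[205,120]
for obs in ([(W,P,uv)],[(W,P,uv),(T,Pt,pt)]):
  g,r=fit(obs,[.585,.015,-.24]);print(g.round(4),r.round(1))
print("tool yaw",-2*.11593)
for u in ([333,213],[395,213]): print(u,w2g(g,at_z(W,np.array(u)*.64,.122)))
for u in ([347,302],[382,302]): print("nose",u,w2g(g,at_z(W,np.array(u)*.64,.108)))
print("shaft",w2g(g,at_z(W,np.array([433,300])*.64,.135)))
print("tcp",w2g(g,s["tcp_pos"]))
```

```text
[ 0.5896  0.0188 -0.2392] [ 1.9 -0.4  0.1 -0.2 -2.6 -0.7  0.3  0.8 -0.5  6.1]
[ 0.5895  0.0187 -0.2392] [ 1.7 -0.5 -0.1 -0.3 -2.8 -0.7  0.1  0.8 -0.7  6.  -2.1 -0.7 -1.4 -1.8]
tool yaw -0.23186
[333, 213] [[-84.37866478 -16.89265348 122.        ]]
[395, 213] [[-84.59444379  14.00194732 122.        ]]
nose [347, 302] [[-33.79638815 -12.28464315 108.        ]]
nose [382, 302] [[-33.93027165   7.09055971 108.        ]]
shaft [[-43.3618495   33.17106245 135.        ]]
tcp [[-42.69377863  14.8334117  231.1391935 ]]
```

The fit is consistent: casting measured 31 wide and 50.6 long, rear at x -84.5, y about -1.5; shaft at y 33. Next I go to granulator (-108, 34), then down to z 150.

Call:
servo_tool(increments=[{"grip":0.43,"x":22,"y":7,"z":0,"roll":0},{"grip":0.43,"x":22,"y":6,"z":0,"roll":0},{"grip":0.43,"x":22,"y":6,"z":0,"roll":0},{"grip":0.43,"x":0,"y":0,"z":0,"roll":0},{"grip":0.43,"x":0,"y":0,"z":0,"roll":0}])

```text
clock: 2.7
tcp_pos: [0.4901, 0.0778, 0.2315]
orientation: [0.0, 0.115, 0.993, 0.0]
wrist_force: [-0.7, -0.6, 0.5]
finger_gap: 0.0485
grip_force: 0.0
```

Call:
servo_tool(increments=[{"grip":0.43,"x":0,"y":0,"z":25,"roll":0},{"grip":0.43,"x":0,"y":0,"z":25,"roll":0},{"grip":0.43,"x":0,"y":0,"z":25,"roll":0},{"grip":0.43,"x":0,"y":0,"z":5,"roll":0},{"grip":0.43,"x":0,"y":0,"z":0,"roll":0}])

```text
clock: 3.12
tcp_pos: [0.49, 0.0765, 0.1496]
orientation: [-0.002, 0.117, 0.993, -0.0]
wrist_force: [0.3, -0.2, 1.2]
finger_gap: 0.0485
grip_force: 0.0
```

```bash
cat > st.py <<'E'
from h import *
s=env.get_state();g=[.5895,.0187,-.2392]
print(s["clock"],"tcp g",w2g(g,s["tcp_pos"]).round(1),"gap",s["finger_gap"].round(4) if hasattr(s["finger_gap"],"round") else s["finger_gap"],"F",s["wrist_force"].round(1))
E
python3 st.py
python3 - <<'E'
from h import *
a=env.read_camera("wrist")[...,::-1];cv2.imwrite("pics/w3.png",cv2.resize(a,(800,600),interpolation=cv2.INTER_CUBIC))
E
```

```text
3.1167 tcp g [[-110.3   32.6  149.6]] gap 0.04853344317907602 F [ 0.3 -0.2  1.2]
```

View pics/w3.png

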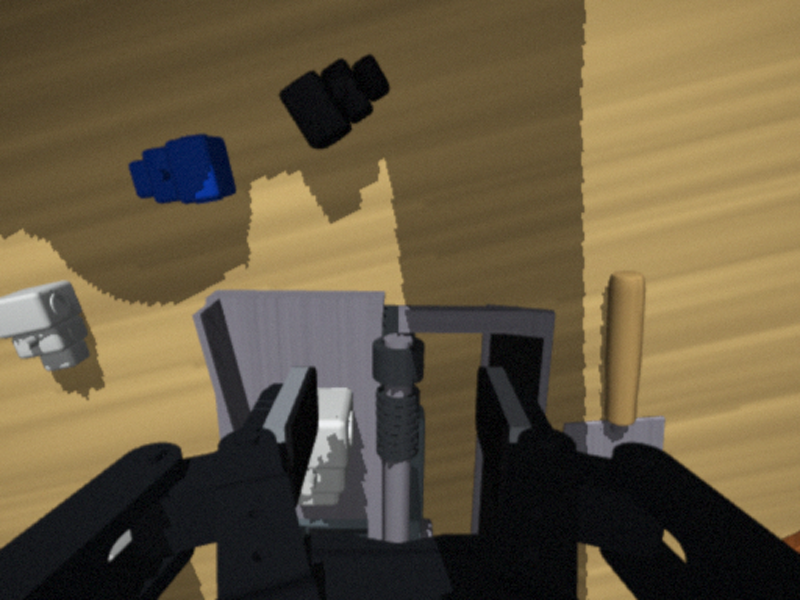

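The fingers straddle the left fence and hinge shaft: the left finger is over the bar (u 480–550) and the right one is behind the casting. I lower onto the bar.

Call:
servo_tool(increments=[{"grip":0.43,"x":0,"y":1.5,"z":10,"roll":0},{"grip":0.43,"x":0,"y":0,"z":10,"roll":0},{"grip":0.43,"x":0,"y":0,"z":7,"roll":0},{"grip":0.43,"x":0,"y":0,"z":7,"roll":0},{"grip":0.43,"x":0,"y":0,"z":0,"roll":0}])

```text
clock: 3.58
tcp_pos: [0.4914, 0.0772, 0.1165]
orientation: [0.0, 0.117, 0.993, -0.001]
wrist_force: [-0.9, -2.3, 3.7]
finger_gap: 0.0489
grip_force: 1.9
```

Call:
servo_tool(increments=[{"grip":0.43,"x":0,"y":0,"z":4,"roll":0},{"grip":0.43,"x":0,"y":0,"z":4,"roll":0},{"grip":0.43,"x":0,"y":0,"z":0,"roll":0}])

```text
clock: 3.83
tcp_pos: [0.4918, 0.0764, 0.11]
orientation: [0.001, 0.117, 0.993, -0.001]
wrist_force: [-3.3, -5.6, 9.2]
finger_gap: 0.0485
grip_force: 4.5
```

```bash
python3 st.py
```

```text
3.8333 tcp g [[-108.6   32.9  110. ]] gap 0.04849230169356595 F [-3.3 -5.6  9.2]
```

Call:
servo_tool(increments=[{"grip":0.43,"x":0,"y":0,"z":3,"roll":0},{"grip":0.43,"x":0,"y":0,"z":0,"roll":0},{"grip":0.43,"x":0,"y":0,"z":0,"roll":0}])

```text
clock: 4.08
tcp_pos: [0.4917, 0.0756, 0.1081]
orientation: [0.001, 0.117, 0.993, -0.002]
wrist_force: [-4.5, -9.5, 13.9]
finger_gap: 0.0488
grip_force: 7.0
```

Call:
servo_tool(increments=[{"grip":0.43,"x":0,"y":0,"z":2,"roll":0},{"grip":0.43,"x":0,"y":0,"z":0,"roll":0},{"grip":0.43,"x":0,"y":0,"z":0,"roll":0}])

```text
clock: 4.33
tcp_pos: [0.4915, 0.0748, 0.1067]
orientation: [0.001, 0.118, 0.993, -0.003]
wrist_force: [-8.3, -11.9, 18.4]
finger_gap: 0.0489
grip_force: 9.5
```

```bash
python3 st.py;  python3 - <<'E'
from h import *
a=env.read_camera("scene")[...,::-1][140:285,205:360];b=env.read_camera("wrist")[...,::-1]
cv2.imwrite("pics/s4.png",np.hstack([cv2.resize(a,(400,374),interpolation=cv2.INTER_CUBIC),cv2.resize(b[:359,:],(400,374))]))
E
```

```text
4.3333 tcp g [[-108.5   31.2  106.7]] gap 0.048902127738202066 F [ -8.3 -11.9  18.4]
```

View pics/s4.png

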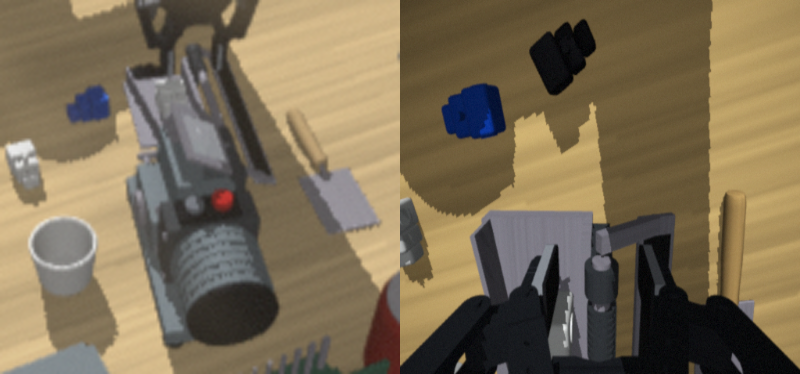

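Run:
```python
from h import *
s=env.get_state();W=KT("wrist",s);g=np.array([.5895,.0187,-.2392])
print(w2g(g,s["tcp_pos"]))
m=np.array([348,206.])
for th in np.arange(0,.7,.06):
  y,z=54,1;c,n=np.cos(th),np.sin(th)
  P=[-130,33+c*y+n*z,130-n*y+c*z]; print(th.round(2),np.round(P,0),proj(W,g2w(g,P)).round(0), "obs",m)
```

```text
[[-108.43804158   31.30933877  106.73901892]]
0.0 [-130.   87.  131.] [[393. 229.]] obs [348. 206.]
0.06 [-130.   87.  128.] [[390. 226.]] obs [348. 206.]
0.12 [-130.   87.  125.] [[386. 223.]] obs [348. 206.]
0.18 [-130.   86.  121.] [[382. 220.]] obs [348. 206.]
0.24 [-130.   86.  118.] [[378. 217.]] obs [348. 206.]
0.3 [-130.   85.  115.] [[374. 215.]] obs [348. 206.]
0.36 [-130.   84.  112.] [[369. 212.]] obs [348. 206.]
0.42 [-130.   83.  109.] [[364. 210.]] obs [348. 206.]
0.48 [-130.   81.  106.] [[360. 208.]] obs [348. 206.]
0.54 [-130.   80.  103.] [[355. 206.]] obs [348. 206.]
0.6 [-130.   78.  100.] [[349. 204.]] obs [348. 206.]
0.66 [-130.   76.   98.] [[344. 202.]] obs [348. 206.]
```

Projecting the bar corner gives an angle of about 0.6 rad, so the cover is open and the casting is still on the tray. The side force comes from the bar dragging the finger inward as it swings. I relax that by following inward 3 mm, then begin to push.

Call:
servo_tool(increments=[{"grip":0.43,"x":0,"y":-1.5,"z":0,"roll":0},{"grip":0.43,"x":0,"y":-1.5,"z":0,"roll":0},{"grip":0.43,"x":0,"y":0,"z":1,"roll":0},{"grip":0.43,"x":0,"y":0,"z":0,"roll":0}])

```text
clock: 4.77
tcp_pos: [0.4912, 0.0733, 0.1054]
orientation: [0.001, 0.117, 0.993, -0.001]
wrist_force: [-5.2, -7.1, 15.4]
finger_gap: 0.0488
grip_force: 7.8
```

Call:
servo_tool(increments=[{"grip":0.43,"x":-3,"y":0,"z":0,"roll":0},{"grip":0.43,"x":-3,"y":0,"z":0,"roll":0},{"grip":0.43,"x":-3,"y":0,"z":0,"roll":0},{"grip":0.43,"x":0,"y":0,"z":0,"roll":0}])

```text
clock: 5.1
tcp_pos: [0.4993, 0.0736, 0.104]
orientation: [-0.0, 0.116, 0.993, 0.001]
wrist_force: [-3.2, 1.3, 7.5]
finger_gap: 0.0483
grip_force: 3.2
```

```bash
python3 st.py
```

```text
5.1 tcp g [[-100.6   32.   104. ]] gap 0.04833827406030169 F [-3.2  1.3  7.5]
```

Call:
servo_tool(increments=[{"grip":0.43,"x":-4,"y":0,"z":0,"roll":0},{"grip":0.43,"x":-4,"y":0,"z":0,"roll":0},{"grip":0.43,"x":-4,"y":0,"z":0,"roll":0},{"grip":0.43,"x":-4,"y":0,"z":0,"roll":0},{"grip":0.43,"x":-4,"y":0,"z":0,"roll":0}])

```text
clock: 5.52
tcp_pos: [0.5179, 0.0695, 0.1036]
orientation: [-0.001, 0.116, 0.993, 0.001]
wrist_force: [-4.0, 3.2, 6.5]
finger_gap: 0.0487
grip_force: 3.2
```

Call:
servo_tool(increments=[{"grip":0.43,"x":-4,"y":0,"z":0,"roll":0},{"grip":0.43,"x":-4,"y":0,"z":0,"roll":0},{"grip":0.43,"x":-4,"y":0,"z":0,"roll":0},{"grip":0.43,"x":0,"y":0,"z":0,"roll":0}])

```text
clock: 5.85
tcp_pos: [0.5305, 0.0665, 0.1037]
orientation: [-0.0, 0.116, 0.993, 0.001]
wrist_force: [-1.0, 2.7, 5.0]
finger_gap: 0.0486
grip_force: 2.7
```

```bash
python3 st.py;  python3 - <<'E'
from h import *
a=env.read_camera("scene")[...,::-1][140:285,205:360];b=env.read_camera("wrist")[...,::-1]
cv2.imwrite("pics/s5.png",np.hstack([cv2.resize(a,(340,318),interpolation=cv2.INTER_CUBIC),cv2.resize(b,(460,345))[:318]]))
E
```

```text
5.85 tcp g [[-68.6  32.5 103.7]] gap 0.048644732446638084 F [-1.   2.7  5. ]
```

View pics/s5.png

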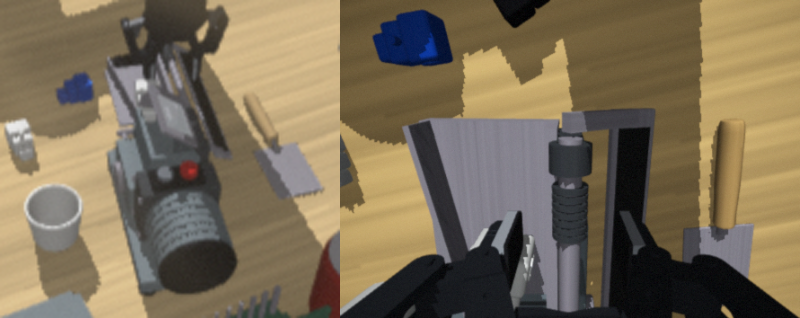

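The casting is moving ahead of the right finger towards the mouth, and the cover stands open. I check its angle from the bar corner at (655,108).

Run:
```python
from h import *
s=env.get_state();W=KT("wrist",s);g=np.array([.5895,.0187,-.2392])
for th in (0.4,.5,.55,.6,.63,.66):
  y,z=54,1;c,n=np.cos(th),np.sin(th)
  P=[-130,33+c*y+n*z,130-n*y+c*z]; print(th,proj(W,g2w(g,P)).round(0), "obs 350.6 120")
```

```text
0.4 [[376. 124.]] obs 350.6 120
0.5 [[366. 123.]] obs 350.6 120
0.55 [[361. 122.]] obs 350.6 120
0.6 [[357. 122.]] obs 350.6 120
0.63 [[354. 121.]] obs 350.6 120
0.66 [[351. 121.]] obs 350.6 120
```

Call:
servo_tool(increments=[{"grip":0.43,"x":-4,"y":0,"z":0,"roll":0},{"grip":0.43,"x":-4,"y":0,"z":0,"roll":0},{"grip":0.43,"x":-4,"y":0,"z":0,"roll":0},{"grip":0.43,"x":-4,"y":0,"z":0,"roll":0},{"grip":0.43,"x":-4,"y":0,"z":0,"roll":0}])

```text
clock: 6.37
tcp_pos: [0.5485, 0.0621, 0.1035]
orientation: [-0.001, 0.116, 0.993, 0.001]
wrist_force: [-5.9, 3.3, 8.7]
finger_gap: 0.0488
grip_force: 4.7
```

Call:
servo_tool(increments=[{"grip":0.43,"x":-4,"y":0,"z":0,"roll":0},{"grip":0.43,"x":-4,"y":0,"z":0,"roll":0},{"grip":0.43,"x":-4,"y":0,"z":0,"roll":0},{"grip":0.43,"x":0,"y":0,"z":0,"roll":0}])

```text
clock: 6.7
tcp_pos: [0.5616, 0.0587, 0.1036]
orientation: [-0.0, 0.116, 0.993, 0.001]
wrist_force: [-1.9, 3.0, 6.3]
finger_gap: 0.0486
grip_force: 3.1
```

```bash
python3 st.py;  python3 - <<'E'
from h import *
t=env.read_camera("top")[...,::-1][155:225,225:300];a=env.read_camera("scene")[...,::-1][140:240,240:330];b=env.read_camera("wrist")[...,::-1]
cv2.imwrite("pics/s6.png",np.hstack([cv2.resize(a,(270,300),interpolation=cv2.INTER_CUBIC),cv2.resize(t,(130,300)) if 0 else cv2.resize(t,(150,300)),cv2.resize(b,(380,300))]))
E
```

```text
6.7 tcp g [[-36.5  32.3 103.6]] gap 0.04860027318918934 F [-1.9  3.   6.3]
```

View pics/s6.png

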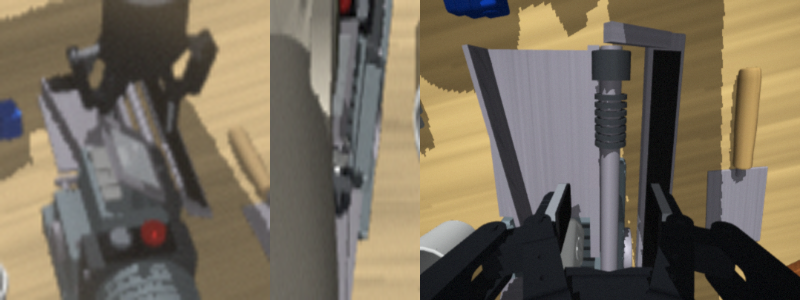

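The casting is in the mouth under the open cover (scene crop 110,185), and by geometry its middle is near x 0. I push another 8–10 mm; the fingertip stays short of x -15.

Call:
servo_tool(increments=[{"grip":0.43,"x":-3,"y":0,"z":0,"roll":0},{"grip":0.43,"x":-3,"y":0,"z":0,"roll":0},{"grip":0.43,"x":-3,"y":0,"z":0,"roll":0},{"grip":0.43,"x":0,"y":0,"z":0,"roll":0},{"grip":0.43,"x":0,"y":0,"z":0,"roll":0}])

```text
clock: 7.27
tcp_pos: [0.5703, 0.0566, 0.1036]
orientation: [-0.0, 0.116, 0.993, 0.001]
wrist_force: [-2.5, 3.8, 5.3]
finger_gap: 0.0486
grip_force: 3.1
```

Call:
servo_tool(increments=[{"grip":0.43,"x":-2,"y":0,"z":0,"roll":0},{"grip":0.43,"x":-2,"y":0,"z":0,"roll":0},{"grip":0.43,"x":0,"y":0,"z":0,"roll":0},{"grip":0.43,"x":0,"y":0,"z":0,"roll":0}])

```text
clock: 7.6
tcp_pos: [0.5739, 0.0557, 0.1036]
orientation: [-0.0, 0.116, 0.993, 0.001]
wrist_force: [-3.1, 3.6, 5.6]
finger_gap: 0.0487
grip_force: 3.3
```

```bash
python3 st.py;  python3 - <<'E'
from h import *
a=env.read_camera("scene")[...,::-1][170:230,250:310];b=env.read_camera("wrist")[...,::-1]
cv2.imwrite("pics/s7.png",np.hstack([cv2.resize(a,(375,375),interpolation=cv2.INTER_CUBIC),cv2.resize(b,(425,319))[:319] if 0 else cv2.resize(b[184:,:],(425,375))]))
E
```

```text
7.6 tcp g [[-23.9  32.3 103.6]] gap 0.04874386290074677 F [-3.1  3.6  5.6]
```

View pics/s7.png

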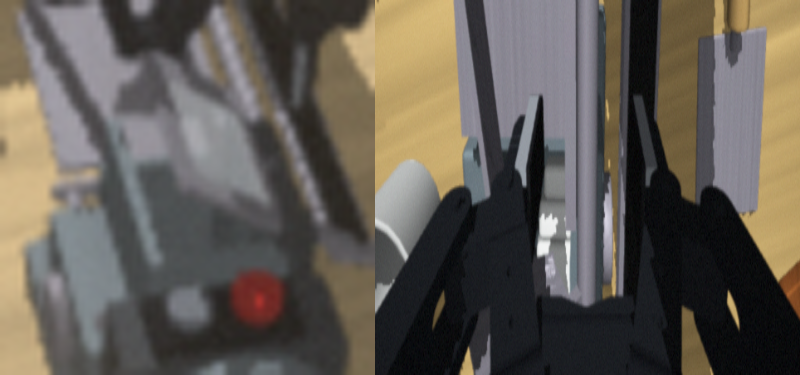

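The scene crop shows no casting left on the tray or in the mouth. The wrist view shows white beyond and below the tray's edge, seen down in the hopper. I check its depth numerically.

Run:
```python
from h import *
s=env.get_state();W=KT("wrist",s);g=np.array([.5895,.0187,-.2392])
im=env.read_camera("wrist").astype(int)
sub=im[290:350,195:240]
for v in range(254,352,6): print(v,[int(im[v,u].mean()) for u in range(192,250,4)])
for v in (262,270,280,290,300,310,320,335):
  print(v,[w2g(g,at_z(W,(212,v),z))[0,:2].round(0).tolist() for z in (.03,.06,.09,.122)])
```

```text
254 [21, 8, 5, 122, 138, 139, 137, 138, 146, 141, 146, 144, 146, 91, 129]
260 [14, 11, 8, 107, 120, 118, 117, 122, 121, 127, 144, 143, 142, 90, 129]
266 [8, 13, 10, 54, 66, 67, 66, 68, 66, 89, 143, 142, 143, 90, 129]
272 [6, 11, 12, 55, 108, 109, 109, 107, 109, 115, 145, 144, 145, 92, 129]
278 [13, 11, 5, 95, 132, 134, 134, 132, 133, 134, 143, 142, 141, 90, 129]
284 [14, 15, 15, 94, 131, 129, 130, 132, 132, 130, 141, 142, 141, 87, 127]
290 [11, 13, 80, 96, 94, 95, 96, 92, 96, 96, 141, 139, 145, 91, 130]
296 [8, 8, 123, 134, 134, 131, 134, 132, 134, 134, 138, 138, 138, 90, 131]
302 [7, 32, 229, 238, 238, 239, 241, 172, 132, 138, 141, 139, 138, 96, 128]
308 [5, 70, 208, 221, 222, 225, 184, 126, 127, 128, 228, 134, 117, 93, 127]
314 [30, 224, 241, 243, 242, 115, 113, 117, 116, 137, 242, 131, 117, 95, 125]
320 [40, 173, 161, 114, 140, 155, 131, 130, 132, 136, 242, 119, 117, 93, 129]
326 [50, 52, 53, 77, 214, 205, 154, 128, 130, 126, 241, 119, 118, 96, 128]
332 [49, 49, 47, 49, 137, 137, 139, 131, 131, 126, 238, 122, 119, 96, 124]
338 [47, 54, 49, 48, 48, 159, 183, 137, 131, 134, 147, 124, 133, 132, 128]
344 [29, 9, 18, 32, 29, 31, 28, 25, 30, 30, 42, 78, 114, 116, 112]
350 [32, 15, 10, 28, 31, 29, 30, 26, 28, 31, 28, 34, 31, 30, 29]
262 [[24.0, 1.0], [7.0, 6.0], [-9.0, 10.0], [-27.0, 14.0]]
270 [[31.0, 1.0], [13.0, 5.0], [-5.0, 10.0], [-23.0, 14.0]]
280 [[39.0, 1.0], [20.0, 5.0], [2.0, 9.0], [-18.0, 14.0]]
290 [[48.0, 1.0], [28.0, 5.0], [8.0, 9.0], [-13.0, 14.0]]
300 [[57.0, 0.0], [36.0, 5.0], [14.0, 9.0], [-8.0, 14.0]]
310 [[66.0, 0.0], [44.0, 5.0], [21.0, 9.0], [-3.0, 14.0]]
320 [[75.0, -0.0], [52.0, 4.0], [28.0, 9.0], [3.0, 13.0]]
335 [[90.0, -1.0], [64.0, 4.0], [38.0, 8.0], [11.0, 13.0]]
```

The numbers don't settle it, so I push 6 mm more. The fingertip then reaches x -7, past the tray's edge but before the plate, so the casting cannot still be on the tray.

Call:
servo_tool(increments=[{"grip":0.43,"x":-2,"y":0,"z":0,"roll":0},{"grip":0.43,"x":-2,"y":0,"z":0,"roll":0},{"grip":0.43,"x":-2,"y":0,"z":0,"roll":0},{"grip":0.43,"x":0,"y":0,"z":0,"roll":0},{"grip":0.43,"x":0,"y":0,"z":0,"roll":0}])

```text
clock: 8.17
tcp_pos: [0.5798, 0.0543, 0.1036]
orientation: [-0.0, 0.116, 0.993, 0.001]
wrist_force: [-2.9, 4.1, 5.6]
finger_gap: 0.0492
grip_force: 3.2
```

```bash
python3 st.py
python3 - <<'E'
from h import *
s=env.get_state();W=KT("wrist",s);g=np.array([.5895,.0187,-.2392])
im=env.read_camera("wrist").astype(int)
for v in range(232,345,4): print(v,[int(im[v,u].mean()) for u in range(200,232,4)],[w2g(g,at_z(W,(212,v),z))[0,0].round(0) for z in (.03,.06,.09,.122)])
E
```

```text
8.1667 tcp g [[-17.9  32.3 103.6]] gap 0.049216749193015545 F [-2.9  4.1  5.6]
232 [141, 136, 144, 138, 138, 143, 146, 143] [np.float64(5.0), np.float64(-8.0), np.float64(-21.0), np.float64(-35.0)]
236 [20, 139, 138, 142, 139, 141, 143, 144] [np.float64(9.0), np.float64(-5.0), np.float64(-19.0), np.float64(-33.0)]
240 [9, 136, 140, 140, 139, 143, 142, 143] [np.float64(12.0), np.float64(-2.0), np.float64(-16.0), np.float64(-31.0)]
244 [15, 134, 141, 138, 139, 142, 143, 141] [np.float64(15.0), np.float64(1.0), np.float64(-14.0), np.float64(-30.0)]
248 [9, 120, 124, 122, 123, 128, 126, 130] [np.float64(18.0), np.float64(3.0), np.float64(-12.0), np.float64(-28.0)]
252 [17, 112, 123, 118, 118, 118, 122, 129] [np.float64(22.0), np.float64(6.0), np.float64(-9.0), np.float64(-26.0)]
256 [5, 56, 62, 63, 65, 63, 66, 97] [np.float64(25.0), np.float64(9.0), np.float64(-7.0), np.float64(-24.0)]
260 [4, 54, 68, 72, 72, 70, 71, 104] [np.float64(28.0), np.float64(12.0), np.float64(-5.0), np.float64(-22.0)]
264 [3, 64, 109, 110, 106, 109, 107, 117] [np.float64(32.0), np.float64(15.0), np.float64(-2.0
[... 1647 characters left out ...]
64(9.0)]
324 [116, 104, 129, 136, 136, 137, 131, 131] [np.float64(85.0), np.float64(61.0), np.float64(37.0), np.float64(11.0)]
328 [47, 49, 133, 134, 131, 131, 133, 135] [np.float64(89.0), np.float64(64.0), np.float64(39.0), np.float64(13.0)]
332 [50, 53, 134, 130, 134, 137, 137, 135] [np.float64(93.0), np.float64(68.0), np.float64(42.0), np.float64(15.0)]
336 [48, 50, 85, 125, 137, 133, 111, 110] [np.float64(97.0), np.float64(71.0), np.float64(45.0), np.float64(17.0)]
340 [47, 48, 51, 113, 107, 105, 108, 107] [np.float64(101.0), np.float64(74.0), np.float64(48.0), np.float64(20.0)]
344 [31, 28, 29, 31, 28, 29, 30, 28] [np.float64(105.0), np.float64(78.0), np.float64(51.0), np.float64(22.0)]
```

When the tool moved 6 mm, the white features shifted in the image like a static object. Their rays fit a casting lying flat on the hopper floor (rear x ≈ 34, top z 60). It is in. I back off along the bar, then let the bar up gently.

Call:
servo_tool(increments=[{"grip":0.43,"x":8,"y":0,"z":0,"roll":0},{"grip":0.43,"x":8,"y":0,"z":0,"roll":0},{"grip":0.43,"x":8,"y":0,"z":0,"roll":0},{"grip":0.43,"x":8,"y":0,"z":0,"roll":0},{"grip":0.43,"x":8,"y":0,"z":0,"roll":0}])

```text
clock: 8.63
tcp_pos: [0.5438, 0.0627, 0.1048]
orientation: [0.003, 0.117, 0.993, 0.0]
wrist_force: [4.1, 0.1, 4.4]
finger_gap: 0.0488
grip_force: 2.8
```

Call:
servo_tool(increments=[{"grip":0.43,"x":0,"y":1,"z":-5,"roll":0},{"grip":0.43,"x":0,"y":1,"z":-5,"roll":0},{"grip":0.43,"x":0,"y":1,"z":-5,"roll":0},{"grip":0.43,"x":0,"y":0,"z":-5,"roll":0},{"grip":0.43,"x":0,"y":0,"z":-5,"roll":0}])

```text
clock: 9.05
tcp_pos: [0.5417, 0.0655, 0.1284]
orientation: [-0.001, 0.117, 0.993, -0.0]
wrist_force: [-0.8, 1.3, -0.6]
finger_gap: 0.0489
grip_force: 0.0
```

Call:
servo_tool(increments=[{"grip":0.43,"x":0,"y":0,"z":-5,"roll":0},{"grip":0.43,"x":0,"y":0,"z":-10,"roll":0},{"grip":0.43,"x":0,"y":0,"z":-25,"roll":0},{"grip":0.43,"x":0,"y":0,"z":-30,"roll":0},{"grip":0.43,"x":0,"y":0,"z":-30,"roll":0}])

```text
clock: 9.47
tcp_pos: [0.5412, 0.0656, 0.2293]
orientation: [-0.001, 0.117, 0.993, -0.0]
wrist_force: [-0.3, 0.1, 0.4]
finger_gap: 0.0487
grip_force: 0.0
```

Call:
servo_tool(increments=[{"grip":0.43,"x":0,"y":0,"z":0,"roll":0},{"grip":0.43,"x":0,"y":0,"z":0,"roll":0},{"grip":0.43,"x":0,"y":0,"z":0,"roll":0},{"grip":0.43,"x":0,"y":0,"z":0,"roll":0},{"grip":0.43,"x":0,"y":0,"z":0,"roll":0}])

```text
clock: 9.88
tcp_pos: [0.5411, 0.0657, 0.2269]
orientation: [-0.001, 0.117, 0.993, -0.0]
wrist_force: [0.6, -0.8, -0.1]
finger_gap: 0.0488
grip_force: 0.0
```

```bash
python3 st.py
python3 - <<'E'
from h import *
# compare the bar/cover region with the shut state in the wrist view: bar outer corner expected shut
s=env.get_state();W=KT("wrist",s);g=np.array([.5895,.0187,-.2392])
im=env.read_camera("wrist").astype(int)
p0=proj(W,g2w(g,[-130,87,131]))[0];p1=proj(W,g2w(g,[-130,76,98]))[0];print("shut",p0,"open",p1)
c=proj(W,g2w(g,[-100,87,131]))[0];v=int(c[1])
print("row",v,"shut edge u",c[0].round(), [int(im[v,u].mean()) for u in range(int(c[0])-40,int(c[0])+12,3)])
a=cv2.imread("pics/scene0.png").astype(int);b=env.read_camera("scene")[...,::-1].astype(int)
d=abs(a-b).sum(2);print("scene diff bar far end",d[190:206,300:316].mean(),"bystanders",[d[y-12:y+12,x-12:x+12].mean().round(1) for x,y in((214,204),(340,212),(230,238),(108,238),(130,290),(375,140),(402,170))])
E
```

```text
9.8833 tcp g [[-58.2  34.2 226.9]] gap 0.04882904687502681 F [ 0.6 -0.8 -0.1]
shut [328.13759072  97.05961236] open [305.59442595  96.91576966]
row 139 shut edge u 325.0 [77, 81, 76, 61, 13, 4, 8, 11, 9, 8, 8, 9, 62, 59, 83, 83, 85, 79]
scene diff bar far end 50.18359375 bystanders [np.float64(30.5), np.float64(23.0), np.float64(14.6), np.float64(12.2), np.float64(13.3), np.float64(8.5), np.float64(11.7)]
```

The bar's outer edge is back at its shut pixel (u≈325), nothing touches the robot, and the bystanders look undisturbed. I hand in.

```bash
python3 -c "
from workcell import env
print(env.hand_in())"
```

```text
the job is handed in; nothing more can be done
None
```

I handed the job in at about 10 s of the 51 s limit: by my measurements the casting lies in the hopper, the cover has shut and the robot touches nothing, but the hand-in returned no verdict.

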